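# Free the screening can from its coil module

### The job

Take the tall round metal screening can off the coil module it is caught on and stand it gently, mouth down, in the empty parts tray. The module must not be pulled out of its socket: inside, hidden lugs hook the can to it until you turn the can to where the notches line up, so turn a little, feel with a light lift whether it comes freely, and try again. Do not drop the can and leave everything else where it is.

Things in the scene. Friction and masses are not known exactly. Their poses are not given: they have to be found in the camera images.
- can: Screening can, plain aluminium: a round cup upside down, 52 mm outside diameter, 62 mm tall, flat closed top, open mouth below, wall 2.5 mm, 120 g. Origin on its axis at the mouth rim (bottom), z up. It stands with its rim on the module's square base plate, hiding the module's core. It lifts freely by 5 mm, then drags the module along, unless turned to line-up.
- can_lugs (a point): Point on the can's axis, 6.5 mm above its rim. Two opposite lugs inside the can (along its +x and -x, 4 to 9 mm above the rim, 8 mm wide, reaching 6 mm inward) hook under the module's collar. The can starts hooked. It passes within about 8 degrees either side of line-up with the notches, is past the collar once lifted 16 mm, and clear of the core once lifted 55 mm.
- collar_mid (a point): Centre of the module's hidden collar, 31 mm above the module's underside: a ring of four teeth (43 mm across, 6 mm high) with four notches, one every 90 degrees, so a line-up lies within a quarter turn, whichever way the can is turned. At which angle it was fixed cannot be seen, is not told by any pose and differs from unit to unit; it does not turn with the can.
- module: Coil module: square steel base plate 70 x 70 x 14 mm with an upright round core (29 mm diameter, top 64 mm above the plate's underside). 0.5 to 0.75 kg. Loose, standing in the socket, which keeps it from turning. Origin at the centre of the base plate's underside, z up; the plate's top, on which the can stands, is at z = 14 mm.
- chassis: Black plastic chassis section, 220 (x) x 180 (y) x 18 mm, fixed, with a green circuit board on its far (+x) half whose parts stand up to 45 mm above the table. Origin at the centre of its underside.
- socket (a point): Centre of the floor of the square socket in the chassis; the socket is 73 x 73 mm and 12 mm deep (floor 6 mm above the table), so a module raised by more than 12 mm is out of it.
- empty_tray: Empty parts tray, grey plastic, fixed, 130 x 130 mm outside, 22 mm high, walls and floor 5 mm. Origin at the centre of its underside; the floor's top is at z = 5 mm. It can be left or right of the chassis.
- used_tray: The same tray, but with a finned heat sink in it; not for the can. Origin at the centre of its underside.
- heatsink: Finned aluminium heat sink, 60 x 50 x 30 mm, lying in the used tray; leave it. Origin at the centre of its underside.
- squat_can: Another can, mouth down on the bench: wider and much lower (68 mm diameter, 30 mm tall); leave it. Origin at the centre of its mouth.
- screwdriver: Screwdriver with black handle, 190 mm long, lying on the bench; leave it.
- phone: Plain dark phone, 75 x 155 x 9 mm, lying flat; leave it.
- jar: Small glass jar with black lid, 48 mm diameter, 60 mm tall; leave it.
- spool: Solder spool standing on its flange, 56 mm diameter, 32 mm tall; leave it.
Not all that is in view belongs to the job. Leave any green, red or yellow look-alike of the empty_tray alone.

How it is judged (in metres and radians):
On the way:
1. the can has been lifted clear of the module, which is still seated in its socket (z of can in the frame of module above 0.064 m and z of module in the frame of chassis below 0.009 m and angle between module's own z axis and vertical below 0.06 rad and horizontal distance between module and socket below 0.008 m), for 0.2 s.
At the end, for the whole second after the job is handed in: The can stands mouth down on the floor of the empty tray (axis within 50 mm of the tray's centre, rim within 4 mm of the floor, upright within 0.08 rad), at rest and released; the module sits in its socket (within 3 mm of the floor, level within 0.06 rad) (horizontal distance between can and empty_tray below 0.05 m and z of can in the frame of empty_tray below 0.009 m and angle between can's own z axis and vertical below 0.08 rad and linear speed of each of can, module below 0.02 m/s and z of module in the frame of chassis below 0.009 m and angle between module's own z axis and vertical below 0.06 rad and horizontal distance between module and socket below 0.008 m); the robot touches nothing.
It fails at once if the module is pulled out of its socket (raised more than 12 mm or carried aside) (z of module in the frame of chassis above 0.018 m or horizontal distance between module and socket above 0.012 m).
It fails at once if the can is dropped (falls faster than 0.5 m/s out of the fingers, a drop of about 13 mm) (contact force between the fingers and can below 0.05 N and linear speed of can above 0.5 m/s).
It fails at once if a bystander (squat can, screwdriver, phone, jar, spool or heat sink) is pushed more than 30 mm (distance of any of squat_can, screwdriver, phone, jar, spool, heatsink from where it was at the start of the episode above 0.03 m).
It also fails if it takes over 48 s, if anything falls off the work surface, if the arm or the gripper's body presses on something with over 40 N, if the wrist force passes 120 N, or if a joint passes its speed limit or range.

### The arm

A 7-joint arm with a two-finger parallel gripper is mounted at the origin on the work surface. World frame = base frame: x ahead of the robot, y to its left, z up, the work surface at z = 0. Lengths are in mm, angles in degrees, forces in N, time in s.
With the tool pointing down it reaches from about 400 to 750 mm from the base axis. Payload 19.5 kg.
Tool frame: the origin (TCP) lies at the very end of the fingers, on their centre line; the grasp point (between the pads) lies 19 mm behind it; z points along the fingers, y is the direction in which the jaws open and shut (so a half turn about z gives the same grasp; the last joint's range is limited). The gripper opens to 85 mm and grips with 20 to 120 N. Pads are 22 mm wide; open, the fingers measure 114 mm over their backs; the gripper's body (76 mm by 85 mm) begins 54 mm behind the grasp point. The pads swing forward as they close: fully open they stand 13 mm farther back than shut.
Start: joints at [70.319, 40.479, -1.581, 85.061, 1.261, 54.483, -4.326], TCP at [170.905, -548.987, 231.268] pointing down, gripper open.
Joint ranges: [-155.06, 155.06], [-18.47, 123.98], [-90, 86.84], [0, 140.48], [-83.41, 263.41], [0, 116], [-161.91, 161.91]. Speed limits (degrees/s): [108.29, 108.29, 147.25, 147.25, 172.46, 172.46, 172.46].

### API

Orientations are given as [roll, pitch, yaw] about the fixed x, y, z axes, in that order (R = Rz(yaw) Ry(pitch) Rx(roll)).
In Python, from rig import telemetry, cams, r gives the robot as it stands. The module is installed in compiled form; this text tells all that it offers.
- The arm moves only by the tool apply_moves, never from a script. Its argument "steps" is a list of rows, each an object of numbers: "tx", "ty", "tz": the shift along the tool's x, y, z in units of 30 mm (1.0 is 30 mm); "ax", "ay", "az": the turn, a rotation vector about the tool's x, y, z in units of 5 degrees (1.0 is 5 degrees). In form: [{"tx": .., "ty": .., "tz": .., "ax": .., "ay": .., "az": ..}, ...]. A call has 1 to 8 rows; each row is the pose to reach, as a shift and turn from the pose measured when the call began, along the tool's axes at that moment; what a row does not reach only later rows make up. A row lasts 1/12 s, in which the tool goes at most 41.7 mm and 7.16 degrees, less where a joint would pass 70% of its speed; a pose out of reach is approached as far as the arm can. A call with a gripper value outside its range is refused whole. "hand" is the opening, from 0 (shut) to 1 (fully open), set as the call begins (left out, the last holds). The fingers move at their own pace and stop on an object; "newtons" is the grip in N (left out, the last holds). Time passes only in rows, so rows that repeat a pose let the fingers close. It gives the time, the measured TCP pose, the force and the opening at its end, in the units of the state.
- telemetry.state(): the state, without advancing time (a new reading comes with each control period).
- cams.snapshot(name): name is "scene" or "top" or "wrist"; returns a dict with "pixels" (384x512x3 uint8, blue, green, red), "mtx" (3x3 intrinsics, pixels), "rvec" (rotation vector, rad) and "tvec" (3), from world to camera coordinates, as OpenCV has them. Camera axes: x right, y down, z forward; pixel columns grow to the right and rows downward; lengths in mm; the calibration is good to about 2 mm. The wrist camera is an equidistant fisheye: a pixel r from the principal point sees the ray r / f radians off the axis. A picture is of the moment at which its call begins. There is no depth.
- r.finish_job(): hands the job in, once; it reports no verdict.
The state is a dict: "t": time; "joint_pos": joint angles; "dq": joint speeds; "joint_efforts": joint torques, N m; "ee_pos": TCP position; "eef_rot": TCP orientation; "wrist_force": force on the tool from outside, world axes, zero at the start; "torque": the same for the moment, N m; "grip_width": opening from 0.0 (shut) to 1.0 (fully open).
Only numpy, scipy, OpenCV 4.12 (cv2) and the standard library are available. Lean on these libraries where they do the work, as an engineer would, in place of code of your own. Each camera call takes 0.05 s, during which the arm holds its last target.

## Working session

There is one attempt and no reset: what is moved stays moved. The work goes in short steps, Python scripts to look and compute and a tool call to move; the robot and the scene stay as the last step left them, time stands still between calls to the robot, and variables do not carry over. Pictures are saved under pics/ and viewed, and the job is handed in when it is done.

Besides the shell and the picture viewer there is one more tool, called after "Request:" as name(argument=value, ...) on one line, values as JSON. apply_moves: Moves the arm, as the interface text tells. Its arguments: {"type":"object","properties":{"steps":{"type":"array","items":{"type":"object","properties":{"tx":{"type":"number"},"ty":{"type":"number"},"tz":{"type":"number"},"ax":{"type":"number"},"ay":{"type":"number"},"az":{"type":"number"}}}},"hand":{"type":"number"},"newtons":{"type":"number"}},"required":["steps"]}

```bash
mkdir -p pics; python3 - <<'E'
from rig import telemetry,cams,r
import cv2,pickle
d={}
for n in("scene","top","wrist"):
    s=cams.snapshot(n); d[n]=s; cv2.imwrite(f"pics/{n}0.png",s["pixels"])
    print(n,s["mtx"].round(1).tolist(),s["rvec"].ravel(),s["tvec"].ravel())
pickle.dump(d,open("s0.pkl","wb"))
print(telemetry.state())
E
```

```text
scene [[459.2, 0.0, 259.2], [0.0, 459.2, 194.0], [0.0, 0.0, 1.0]] [ 1.58043033  1.87971164 -0.86320302] [ 146.40810353 -299.78266827 1839.55580073]
top [[370.8, 0.0, 259.9], [0.0, 370.8, 189.4], [0.0, 0.0, 1.0]] [ 2.16904857 -2.12357297  0.1445904 ] [ -72.08906933  519.47052608 1033.37109735]
wrist [[297.3, 0.0, 252.6], [0.0, 297.3, 194.5], [0.0, 0.0, 1.0]] [-2.33638293  1.71978454  0.25023215] [-575.42142183  -36.05775143  379.38460256]
{'t': 0.15, 'joint_pos': array([70.31923247, 40.5029195 , -1.58262209, 85.0786632 ,  1.25838005,
       54.48311572, -4.32513643]), 'dq': array([-0.00945903, -0.10489616,  0.08299424, -0.10211613, -0.14183318,
        0.00275353, -0.09630759]), 'joint_efforts': array([ 5.33194941e-05, -8.83315015e+01,  1.23548582e+00, -2.36194199e+01,
        1.70634541e-02,  5.31096157e-03, -6.26331234e-05]), 'ee_pos': array([ 170.86045585, -548.81012471,  230.96130087]), 'eef_rot': array([-1.79952508e+02, -6.17464195e-04,  1.72911158e+01]), 'wrist_force': array([-0.31753406,  0.75842512, -0.17977895]), 'torque': array([-0.01389193,  0.03270634,  0.02482699]), 'grip_width': 1.0002816168451203}
```

View pics/scene0.png

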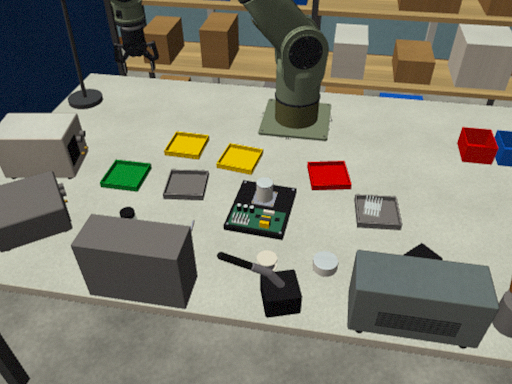

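View pics/top0.png

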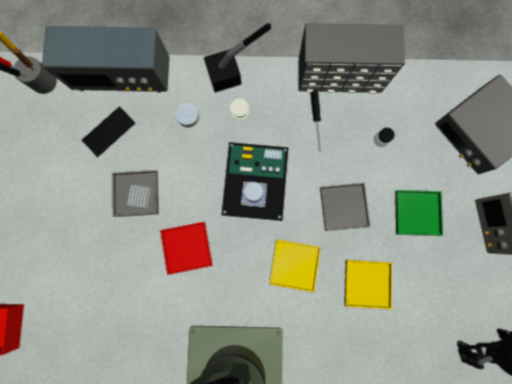

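The can is at about top (255,192), on the chassis at (255,181). There are two grey trays: one at (345,207), empty, and one at (135,193), holding the finned heat sink. The grey empty one is the target. The red, yellow and green trays are look-alikes. I'll confirm this in a crop.

```bash
python3 - <<'E'
import pickle,cv2
d=pickle.load(open("s0.pkl","rb"))
p=d["top"]["pixels"][130:240,210:380]
cv2.imwrite("pics/crop_top.png",cv2.resize(p,None,fx=4.7,fy=4.7,interpolation=cv2.INTER_CUBIC))
p=d["scene"]["pixels"][150:250,150:320]
cv2.imwrite("pics/crop_scene.png",cv2.resize(p,None,fx=4.7,fy=4.7,interpolation=cv2.INTER_CUBIC))
E
```

```text
(no output)
```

View pics/crop_top.png

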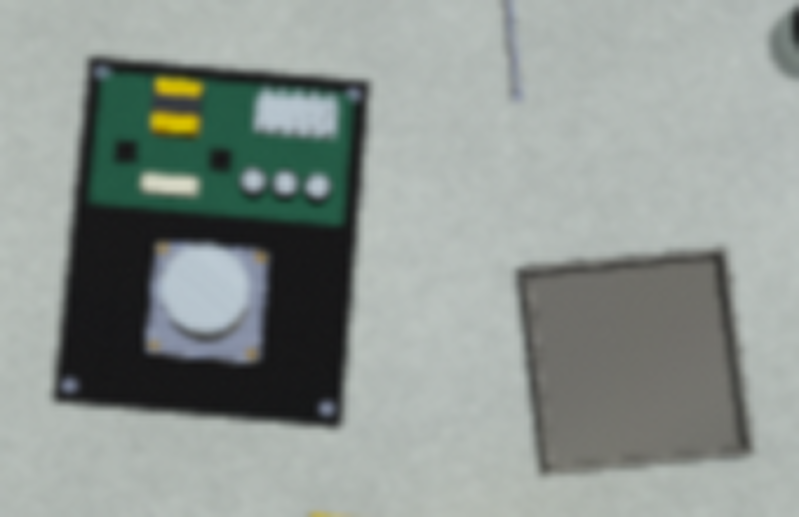

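View pics/crop_scene.png

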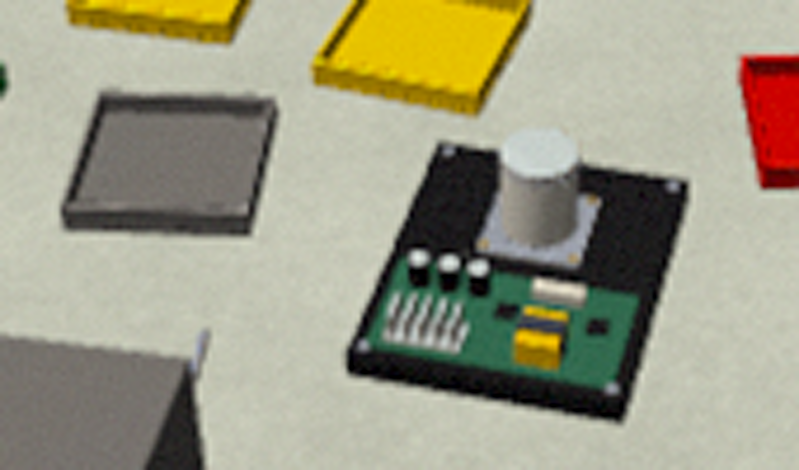

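The crops show the can on its square plate at crop (205,291) and an empty grey tray with rim corners (517,270), (722,250), (750,452), (543,473). That tray is the target. Next I'll convert these to positions.

```bash
cat > h.py <<'E'
import numpy as np,cv2
def unproj(s,px,z,fish=False):
    px=np.array(px,float).reshape(-1,2); K=s["mtx"]; R=cv2.Rodrigues(s["rvec"])[0]; t=np.array(s["tvec"]).ravel()
    if fish:
        q=(px-[K[0,2],K[1,2]])/K[0,0]; r=np.linalg.norm(q,axis=1,keepdims=True)
        ray=np.hstack([q/np.maximum(r,1e-9)*np.sin(r),np.cos(r)])
    else:
        ray=np.hstack([(px-[K[0,2],K[1,2]])/K[0,0],np.ones((len(px),1))])
    d=ray@R; c=-R.T@t
    return c+d*((z-c[2])/d[:,2:3])
E
python3 - <<'E'
from h import *
import pickle
d=pickle.load(open("s0.pkl","rb"))
T=d["top"];S=d["scene"]
ct=lambda a:np.array(a)/4.7+[210,130]-.4
cs=lambda a:np.array(a)/4.7+[150,150]-.4
print("can top",unproj(T,ct([[205,291]]),82),"scene",unproj(S,cs([[540,155]]),82))
def q(n,s,p,z):
    w=unproj(s,p,z);e=w[1]-w[0];print(n,w[:,:2].round(1).tolist(),w.mean(0).round(1),np.degrees(np.arctan2(e[1],e[0])),np.linalg.norm(w-np.roll(w,1,0),axis=1).round(1))
q("plate",T,ct([[150,242],[268,250],[262,362],[146,352]]),20)
q("chassis",T,ct([[92,58],[368,82],[340,424],[55,400]]),18)
q("tray",T,ct([[517,270],[722,250],[750,452],[543,473]]),22)
q("traysc",S,cs([[100,93],[276,98],[250,218],[65,213]]),22)
E
```

```text
can top [[508.0512219  -43.00774201  82.        ]] scene [[513.78371126 -41.26906682  82.        ]]
plate [[546.6, -6.3], [543.0, -80.2], [472.8, -77.8], [477.5, -5.8]] [510.  -42.5  20. ] -92.73290181343052 [69.1 73.9 70.3 72.1]
chassis [[664.6, 34.0], [652.5, -141.6], [435.6, -126.7], [446.7, 49.7]] [549.9 -46.1  18. ] -93.9336761097043 [218.5 176.  217.4 176.8]
tray [[533.4, -235.3], [548.6, -362.8], [423.6, -377.8], [408.1, -251.0]] [ 478.4 -306.7   22. ] -83.17995712398094 [126.3 128.5 125.9 127.7]
traysc [[425.9, -377.8], [410.2, -251.0], [540.6, -234.6], [556.8, -359.3]] [ 483.4 -305.7   22. ] 97.07378726650879 [132.2 127.8 131.5 125.7]
```

View pics/wrist0.png

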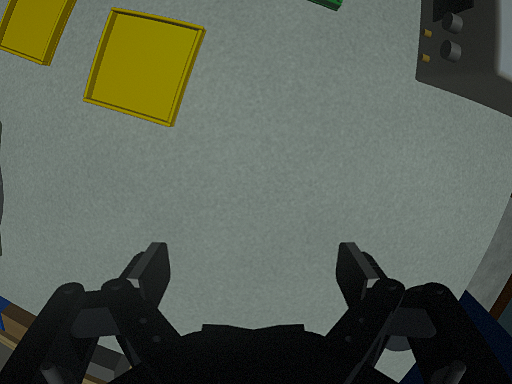

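Request:
apply_moves(steps=[{"tx": 1,"ty": -0.8},{"tx": 2,"ty": -1.6},{"tx": 3,"ty": -2.4},{"tx": 4,"ty": -3.2},{"tx": 5,"ty": -4.0},{"tx": 6,"ty": -4.8},{"tx": 7,"ty": -5.6},{"tx": 8,"ty": -6.4}], hand=1)

```text
invalid input at $.steps[0]: expected keys tx, ty, tz, ax, ay, az
```

Request:
apply_moves(steps=[{"tx": 1,"ty": -0.8,"tz": 0,"ax": 0,"ay": 0,"az": 0},{"tx": 2,"ty": -1.6,"tz": 0,"ax": 0,"ay": 0,"az": 0},{"tx": 3,"ty": -2.4,"tz": 0,"ax": 0,"ay": 0,"az": 0},{"tx": 4,"ty": -3.2,"tz": 0,"ax": 0,"ay": 0,"az": 0},{"tx": 5,"ty": -4.0,"tz": 0,"ax": 0,"ay": 0,"az": 0},{"tx": 6,"ty": -4.8,"tz": 0,"ax": 0,"ay": 0,"az": 0},{"tx": 7,"ty": -5.6,"tz": 0,"ax": 0,"ay": 0,"az": 0},{"tx": 8,"ty": -6.4,"tz": 0,"ax": 0,"ay": 0,"az": 0}], hand=1)

```text
t: 0.82
ee_pos: [343.6, -292.5, 231.1]
eef_rot: [-180.0, -0.0, 17.3]
wrist_force: [1.1, -0.4, -0.3]
grip_width: 0.996
```

Request:
apply_moves(steps=[{"tx": 1,"ty": -0.8,"tz": 0,"ax": 0,"ay": 0,"az": 0},{"tx": 2,"ty": -1.6,"tz": 0.2,"ax": 0,"ay": 0,"az": 0},{"tx": 3,"ty": -2.4,"tz": 0.5,"ax": 0,"ay": 0,"az": 0},{"tx": 4,"ty": -3.2,"tz": 0.8,"ax": 0,"ay": 0,"az": 0},{"tx": 5,"ty": -4.0,"tz": 1.1,"ax": 0,"ay": 0,"az": 0},{"tx": 6,"ty": -4.8,"tz": 1.4,"ax": 0,"ay": 0,"az": 0},{"tx": 7,"ty": -5.6,"tz": 1.7,"ax": 0,"ay": 0,"az": 0},{"tx": 7.74,"ty": -6.32,"tz": 2.0,"ax": 0,"ay": 0,"az": 0}], hand=1)

```text
t: 1.48
ee_pos: [510.3, -39.7, 170.6]
eef_rot: [-179.9, -0.0, 17.4]
wrist_force: [0.5, 0.9, -0.6]
grip_width: 1.002
```

```bash
python3 - <<'E'
from rig import telemetry,cams,r
import cv2,pickle
s=cams.snapshot("wrist"); s["state"]=telemetry.state(); cv2.imwrite("pics/w1.png",s["pixels"]);pickle.dump(s,open("w1.pkl","wb"))
print({k:s["state"][k] for k in("t","joint_pos","ee_pos","eef_rot","wrist_force")})
E
```

```text
{'t': 1.5333, 'joint_pos': array([ -1.9939597 ,  40.55793306,   4.33939017, 102.68474211,
        -5.10265455,  36.99555413, -66.93073621]), 'ee_pos': array([511.65830796, -34.15846577, 168.94683767]), 'eef_rot': array([-1.79750030e+02, -3.56318033e-02,  1.76818814e+01]), 'wrist_force': array([-0.32357221, 10.09982214, -4.48121217])}
```

View pics/w1.png

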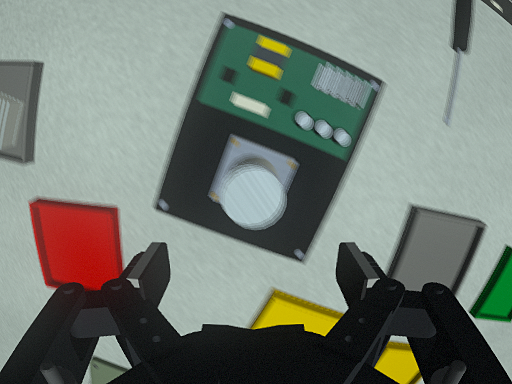

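```bash
python3 - <<'E'
from rig import telemetry,cams,r
import cv2,pickle
for i in range(6): s=cams.snapshot("wrist")
s["state"]=telemetry.state(); pickle.dump(s,open("w1.pkl","wb"))
p=s["pixels"][100:260,140:360]
cv2.imwrite("pics/w2.png",cv2.resize(p,None,fx=3.5,fy=3.5,interpolation=cv2.INTER_CUBIC))
print({k:s["state"][k] for k in("t","joint_pos","ee_pos","eef_rot","wrist_force")})
R=cv2.Rodrigues(s["rvec"])[0];print(-R.T@s["tvec"].ravel())
E
```

```text
{'t': 1.8333, 'joint_pos': array([ -1.23667755,  40.16162365,   4.60685755, 103.02580618,
        -4.98026779,  37.01231311, -66.53877095]), 'ee_pos': array([508.69381612, -43.45656054, 171.56355367]), 'eef_rot': array([-1.79973746e+02, -4.77193580e-03,  1.71934320e+01]), 'wrist_force': array([ 1.00462361,  0.00640914, -0.65770823])}
[578.34332612 -22.97835617 313.69899095]
```

View pics/w2.png

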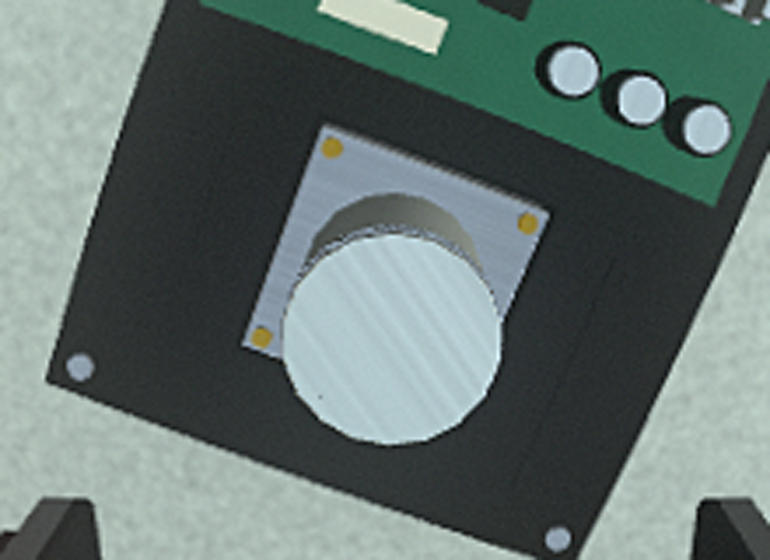

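The can top is a disc spanning x 282–502 and y 232–445 in the crop, with its centre at (392,339). The plate corners are at (323,125), (550,212) and (243,347).

```bash
python3 - <<'E'
from h import *
import pickle
s=pickle.load(open("w1.pkl","rb"))
c=lambda a:np.array(a)/3.5+[140,100]-.36
print(unproj(s,c([[392,339],[282,339],[502,339],[392,232],[392,445]]),82,True).round(1))
print(unproj(s,c([[323,125],[550,212],[243,347]]),20,True).round(1))
E
```

```text
[[511.1 -42.7  82. ]
 [503.5 -18.2  82. ]
 [518.7 -67.3  82. ]
 [535.2 -35.3  82. ]
 [485.6 -50.6  82. ]]
[[547.5 -10.8  20. ]
 [543.  -80.2  20. ]
 [477.5  -6.4  20. ]]
```

Request:
apply_moves(steps=[{"tx": 0.07,"ty": 0,"tz": 0.6,"ax": 0,"ay": 0,"az": 0},{"tx": 0.07,"ty": 0,"tz": 1.3,"ax": 0,"ay": 0,"az": 0},{"tx": 0.07,"ty": 0,"tz": 2.0,"ax": 0,"ay": 0,"az": 0},{"tx": 0.07,"ty": 0,"tz": 2.7,"ax": 0,"ay": 0,"az": 0},{"tx": 0.07,"ty": 0,"tz": 3.3,"ax": 0,"ay": 0,"az": 0},{"tx": 0.07,"ty": 0,"tz": 3.8,"ax": 0,"ay": 0,"az": 0},{"tx": 0.07,"ty": 0,"tz": 4.05,"ax": 0,"ay": 0,"az": 0},{"tx": 0.07,"ty": 0,"tz": 4.05,"ax": 0,"ay": 0,"az": 0}], hand=1)

```text
t: 2.5
ee_pos: [510.1, -43.4, 49.2]
eef_rot: [-180.0, 0.1, 17.1]
wrist_force: [0.4, 0.2, 0.1]
grip_width: 0.999
```

Request:
apply_moves(steps=[{"tx": 0,"ty": 0,"tz": 0,"ax": 0,"ay": 0,"az": 0},{"tx": 0,"ty": 0,"tz": 0,"ax": 0,"ay": 0,"az": 0}])

```text
t: 2.67
ee_pos: [510.3, -43.8, 50.0]
eef_rot: [-180.0, 0.0, 17.1]
wrist_force: [0.9, 0.4, -0.2]
grip_width: 0.997
```

Request:
apply_moves(steps=[{"tx": 0.02,"ty": 0,"tz": 0,"ax": 0,"ay": 0,"az": 0},{"tx": 0.02,"ty": 0,"tz": 0,"ax": 0,"ay": 0,"az": 0},{"tx": 0.02,"ty": 0,"tz": 0,"ax": 0,"ay": 0,"az": 0},{"tx": 0.02,"ty": 0,"tz": 0,"ax": 0,"ay": 0,"az": 0},{"tx": 0.02,"ty": 0,"tz": 0,"ax": 0,"ay": 0,"az": 0},{"tx": 0.02,"ty": 0,"tz": 0,"ax": 0,"ay": 0,"az": 0},{"tx": 0.02,"ty": 0,"tz": 0,"ax": 0,"ay": 0,"az": 0},{"tx": 0.02,"ty": 0,"tz": 0,"ax": 0,"ay": 0,"az": 0}], hand=0, newtons=40)

```text
t: 3.33
ee_pos: [511.2, -43.2, 50.6]
eef_rot: [-180.0, -0.0, 17.1]
wrist_force: [-1.8, 3.9, 9.5]
grip_width: 0.594
```

```bash
python3 - <<'E'
from rig import telemetry
s=telemetry.state(); print(s)
E
```

```text
{'t': 3.3333, 'joint_pos': array([-7.91723175e-02,  5.23569103e+01,  2.53630931e+00,  1.07597176e+02,
       -5.94591205e+00,  2.01719842e+01, -6.58258403e+01]), 'dq': array([-0.04146486, -0.02705794,  0.07123401, -0.02959501,  0.04601513,
       -0.0177746 ,  0.06519085]), 'joint_efforts': array([ 1.48911193e+00, -8.37987900e+01,  4.21731278e+00, -9.85507965e+00,
        3.04404432e-01, -5.25736716e-01,  6.71891752e-02]), 'ee_pos': array([511.15642232, -43.24121976,  50.61814347]), 'eef_rot': array([-1.79963275e+02, -1.33317178e-02,  1.71201189e+01]), 'wrist_force': array([-1.8215298 ,  3.90298143,  9.45972074]), 'torque': array([0.50091009, 0.30386441, 0.02283338]), 'grip_width': 0.5942760731576182}
```

Request:
apply_moves(steps=[{"tx": 0,"ty": 0,"tz": -0.08,"ax": 0,"ay": 0,"az": 0},{"tx": 0,"ty": 0,"tz": -0.08,"ax": 0,"ay": 0,"az": 0},{"tx": 0,"ty": 0,"tz": -0.08,"ax": 0,"ay": 0,"az": 0},{"tx": 0,"ty": 0,"tz": -0.08,"ax": 0,"ay": 0,"az": 0}], hand=0, newtons=60)

```text
t: 3.67
ee_pos: [511.1, -43.2, 53.0]
eef_rot: [-180.0, -0.0, 17.1]
wrist_force: [-0.7, 1.8, -0.4]
grip_width: 0.59
```

Request:
apply_moves(steps=[{"tx": 0,"ty": 0,"tz": 0,"ax": 0,"ay": 0,"az": -1},{"tx": 0,"ty": 0,"tz": 0,"ax": 0,"ay": 0,"az": -2},{"tx": 0,"ty": 0,"tz": 0,"ax": 0,"ay": 0,"az": -2},{"tx": 0,"ty": 0,"tz": -0.1,"ax": 0,"ay": 0,"az": -2},{"tx": 0,"ty": 0,"tz": -0.18,"ax": 0,"ay": 0,"az": -2},{"tx": 0,"ty": 0,"tz": -0.18,"ax": 0,"ay": 0,"az": -2},{"tx": 0,"ty": 0,"tz": -0.18,"ax": 0,"ay": 0,"az": -2},{"tx": 0,"ty": 0,"tz": -0.18,"ax": 0,"ay": 0,"az": -2}])

```text
t: 4.33
ee_pos: [511.1, -43.2, 58.3]
eef_rot: [-180.0, -0.0, 27.1]
wrist_force: [-0.5, 0.3, -7.3]
grip_width: 0.584
```

Fz is -7.3 N, so the can is still hooked at yaw 27. I'll lower it, turn 10° more and lift again.

Request:
apply_moves(steps=[{"tx": 0,"ty": 0,"tz": 0.17,"ax": 0,"ay": 0,"az": 0},{"tx": 0,"ty": 0,"tz": 0.17,"ax": 0,"ay": 0,"az": -1},{"tx": 0,"ty": 0,"tz": 0.17,"ax": 0,"ay": 0,"az": -2},{"tx": 0,"ty": 0,"tz": 0.17,"ax": 0,"ay": 0,"az": -2},{"tx": 0,"ty": 0,"tz": 0.08,"ax": 0,"ay": 0,"az": -2},{"tx": 0,"ty": 0,"tz": 0,"ax": 0,"ay": 0,"az": -2},{"tx": 0,"ty": 0,"tz": 0,"ax": 0,"ay": 0,"az": -2},{"tx": 0,"ty": 0,"tz": 0,"ax": 0,"ay": 0,"az": -2}])

```text
t: 5.0
ee_pos: [511.0, -43.2, 58.4]
eef_rot: [-180.0, -0.0, 37.0]
wrist_force: [0.3, 0.4, -7.1]
grip_width: 0.59
```

Request:
apply_moves(steps=[{"tx": 0,"ty": 0,"tz": 0.17,"ax": 0,"ay": 0,"az": 0},{"tx": 0,"ty": 0,"tz": 0.17,"ax": 0,"ay": 0,"az": -1},{"tx": 0,"ty": 0,"tz": 0.17,"ax": 0,"ay": 0,"az": -2},{"tx": 0,"ty": 0,"tz": 0.17,"ax": 0,"ay": 0,"az": -2},{"tx": 0,"ty": 0,"tz": 0.08,"ax": 0,"ay": 0,"az": -2},{"tx": 0,"ty": 0,"tz": 0,"ax": 0,"ay": 0,"az": -2},{"tx": 0,"ty": 0,"tz": 0,"ax": 0,"ay": 0,"az": -2},{"tx": 0,"ty": 0,"tz": 0,"ax": 0,"ay": 0,"az": -2}])

```text
t: 5.67
ee_pos: [510.9, -43.3, 58.4]
eef_rot: [-180.0, -0.0, 46.9]
wrist_force: [-1.1, -0.8, -8.1]
grip_width: 0.582
```

Request:
apply_moves(steps=[{"tx": 0,"ty": 0,"tz": 0.17,"ax": 0,"ay": 0,"az": 0},{"tx": 0,"ty": 0,"tz": 0.17,"ax": 0,"ay": 0,"az": -1},{"tx": 0,"ty": 0,"tz": 0.17,"ax": 0,"ay": 0,"az": -2},{"tx": 0,"ty": 0,"tz": 0.17,"ax": 0,"ay": 0,"az": -2},{"tx": 0,"ty": 0,"tz": 0.08,"ax": 0,"ay": 0,"az": -2},{"tx": 0,"ty": 0,"tz": 0,"ax": 0,"ay": 0,"az": -2},{"tx": 0,"ty": 0,"tz": 0,"ax": 0,"ay": 0,"az": -2},{"tx": 0,"ty": 0,"tz": 0,"ax": 0,"ay": 0,"az": -2}])

```text
t: 6.33
ee_pos: [511.1, -43.2, 58.6]
eef_rot: [-180.0, -0.0, 56.8]
wrist_force: [0.4, 2.7, -0.2]
grip_width: 0.58
```

Fz is about zero at yaw 57, so the can comes freely. 47° was hooked, so I'll turn 4° more toward the middle of the window, then lift gradually and watch the force.

Request:
apply_moves(steps=[{"tx": 0,"ty": 0,"tz": 0.17,"ax": 0,"ay": 0,"az": 0},{"tx": 0,"ty": 0,"tz": 0.17,"ax": 0,"ay": 0,"az": -0.8},{"tx": 0,"ty": 0,"tz": 0.17,"ax": 0,"ay": 0,"az": -0.8},{"tx": 0,"ty": 0,"tz": 0.08,"ax": 0,"ay": 0,"az": -0.8},{"tx": 0,"ty": 0,"tz": 0,"ax": 0,"ay": 0,"az": -0.8},{"tx": 0,"ty": 0,"tz": -0.06,"ax": 0,"ay": 0,"az": -0.8},{"tx": 0,"ty": 0,"tz": -0.06,"ax": 0,"ay": 0,"az": -0.8},{"tx": 0,"ty": 0,"tz": -0.06,"ax": 0,"ay": 0,"az": -0.8}])

```text
t: 7.0
ee_pos: [511.1, -43.2, 60.6]
eef_rot: [180.0, -0.0, 60.8]
wrist_force: [0.0, 2.0, -0.3]
grip_width: 0.584
```

Request:
apply_moves(steps=[{"tx": 0,"ty": 0,"tz": -0.08,"ax": 0,"ay": 0,"az": 0},{"tx": 0,"ty": 0,"tz": -0.16,"ax": 0,"ay": 0,"az": 0},{"tx": 0,"ty": 0,"tz": -0.16,"ax": 0,"ay": 0,"az": 0},{"tx": 0,"ty": 0,"tz": -0.16,"ax": 0,"ay": 0,"az": 0}])

```text
t: 7.33
ee_pos: [511.2, -43.3, 65.6]
eef_rot: [180.0, -0.0, 60.8]
wrist_force: [0.1, 0.9, 0.4]
grip_width: 0.587
```

Request:
apply_moves(steps=[{"tx": 0,"ty": 0,"tz": -0.1,"ax": 0,"ay": 0,"az": 0},{"tx": 0,"ty": 0,"tz": -0.2,"ax": 0,"ay": 0,"az": 0},{"tx": 0,"ty": 0,"tz": -0.3,"ax": 0,"ay": 0,"az": 0},{"tx": 0,"ty": 0,"tz": -0.3,"ax": 0,"ay": 0,"az": 0}])

```text
t: 7.67
ee_pos: [511.4, -43.5, 75.3]
eef_rot: [179.9, -0.0, 60.8]
wrist_force: [-0.7, -0.6, -0.6]
grip_width: 0.586
```

```bash
python3 - <<'E'
from rig import telemetry,cams,r
import cv2
s=cams.snapshot("scene")
p=s["pixels"][110:250,180:320]
cv2.imwrite("pics/s3.png",cv2.resize(p,None,fx=4,fy=4,interpolation=cv2.INTER_CUBIC))
print(telemetry.state()["wrist_force"])
E
```

```text
[ 0.79580271 -0.97335209 -1.50132576]
```

View pics/s3.png

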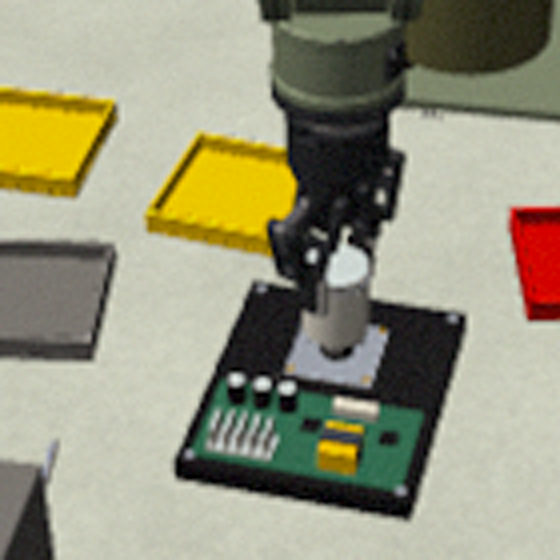

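The can has risen with the dark core showing below its rim, and the module is still seated. I'll lift straight up until it is clear.

Request:
apply_moves(steps=[{"tx": 0,"ty": 0,"tz": -0.3,"ax": 0,"ay": 0,"az": 0},{"tx": 0,"ty": 0,"tz": -0.6,"ax": 0,"ay": 0,"az": 0},{"tx": 0,"ty": 0,"tz": -0.9,"ax": 0,"ay": 0,"az": 0},{"tx": 0,"ty": 0,"tz": -1.2,"ax": 0,"ay": 0,"az": 0},{"tx": 0,"ty": 0,"tz": -1.5,"ax": 0,"ay": 0,"az": 0},{"tx": 0,"ty": 0,"tz": -1.8,"ax": 0,"ay": 0,"az": 0},{"tx": 0,"ty": 0,"tz": -2.1,"ax": 0,"ay": 0,"az": 0},{"tx": 0,"ty": 0,"tz": -2.3,"ax": 0,"ay": 0,"az": 0}])

```text
t: 8.38
ee_pos: [511.4, -43.5, 145.3]
eef_rot: [179.9, -0.1, 60.8]
wrist_force: [0.2, -0.7, -1.2]
grip_width: 0.584
```

Request:
apply_moves(steps=[{"tx": 0,"ty": 0,"tz": 0,"ax": 0,"ay": 0,"az": 0},{"tx": 0,"ty": 0,"tz": 0,"ax": 0,"ay": 0,"az": 0},{"tx": 0,"ty": 0,"tz": 0,"ax": 0,"ay": 0,"az": 0},{"tx": 0,"ty": 0,"tz": 0,"ax": 0,"ay": 0,"az": 0},{"tx": 0,"ty": 0,"tz": 0,"ax": 0,"ay": 0,"az": 0}])

```text
t: 8.8
ee_pos: [511.3, -43.5, 144.9]
eef_rot: [179.9, -0.0, 60.8]
wrist_force: [0.8, 0.6, -1.9]
grip_width: 0.587
```

```bash
python3 - <<'E'
from rig import telemetry,cams,r
import cv2
s=cams.snapshot("scene")
p=s["pixels"][110:250,180:320]
cv2.imwrite("pics/s4.png",cv2.resize(p,None,fx=4,fy=4,interpolation=cv2.INTER_CUBIC))
t=telemetry.state();print(t["wrist_force"],t["ee_pos"],t["joint_pos"])
E
```

```text
[-0.2623009   0.85475689 -1.53073924] [511.27564486 -43.48643889 144.93894909] [  6.34063934  42.659914    -9.1645808  103.96390875  11.07163768
  34.1578934  -38.85161423]
```

View pics/s4.png

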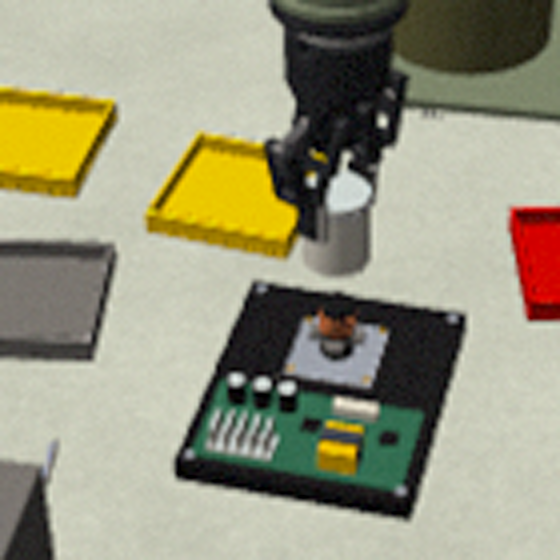

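The can is clear, and the module with its copper core is still seated in the socket. Now I'll carry the can to the tray.

Request:
apply_moves(steps=[{"tx": -0.6,"ty": 0.25,"tz": 0,"ax": 0,"ay": 0,"az": 0},{"tx": -1.4,"ty": 0.57,"tz": 0,"ax": 0,"ay": 0,"az": 0},{"tx": -2.3,"ty": 0.94,"tz": 0,"ax": 0,"ay": 0,"az": 0},{"tx": -3.2,"ty": 1.31,"tz": 0,"ax": 0,"ay": 0,"az": 0},{"tx": -4.1,"ty": 1.68,"tz": 0,"ax": 0,"ay": 0,"az": 0},{"tx": -5.0,"ty": 2.05,"tz": 0,"ax": 0,"ay": 0,"az": 0},{"tx": -5.8,"ty": 2.38,"tz": 0,"ax": 0,"ay": 0,"az": 0},{"tx": -6.4,"ty": 2.63,"tz": 0,"ax": 0,"ay": 0,"az": 0}])

```text
t: 9.52
ee_pos: [485.5, -252.1, 144.6]
eef_rot: [179.9, -0.0, 60.7]
wrist_force: [0.7, 0.1, -1.6]
grip_width: 0.59
```

Request:
apply_moves(steps=[{"tx": -0.7,"ty": 0.3,"tz": 0,"ax": 0,"ay": 0,"az": 0},{"tx": -1.3,"ty": 0.55,"tz": 0,"ax": 0,"ay": 0,"az": 0},{"tx": -1.67,"ty": 0.71,"tz": 0.1,"ax": 0,"ay": 0,"az": 0},{"tx": -1.67,"ty": 0.71,"tz": 0.6,"ax": 0,"ay": 0,"az": 0},{"tx": -1.67,"ty": 0.71,"tz": 1.1,"ax": 0,"ay": 0,"az": 0},{"tx": -1.67,"ty": 0.71,"tz": 1.6,"ax": 0,"ay": 0,"az": 0},{"tx": -1.67,"ty": 0.71,"tz": 1.9,"ax": 0,"ay": 0,"az": 0},{"tx": -1.67,"ty": 0.71,"tz": 2.0,"ax": 0,"ay": 0,"az": 0}])

```text
t: 10.18
ee_pos: [479.3, -305.5, 83.2]
eef_rot: [-179.9, -0.0, 60.7]
wrist_force: [0.3, 0.5, -1.3]
grip_width: 0.588
```

```bash
python3 - <<'E'
from rig import telemetry,cams,r
import cv2
for i in range(3): s=cams.snapshot("scene")
p=s["pixels"][90:230,120:260]
cv2.imwrite("pics/s5.png",cv2.resize(p,None,fx=4,fy=4,interpolation=cv2.INTER_CUBIC))
t=telemetry.state();print(t["wrist_force"],t["ee_pos"],t["eef_rot"])
E
```

```text
[ 0.56331293 -0.27620488 -1.35927317] [ 479.84563245 -306.06873853   84.97546481] [ 1.79928363e+02 -7.63651114e-03  6.06749209e+01]
```

View pics/s5.png

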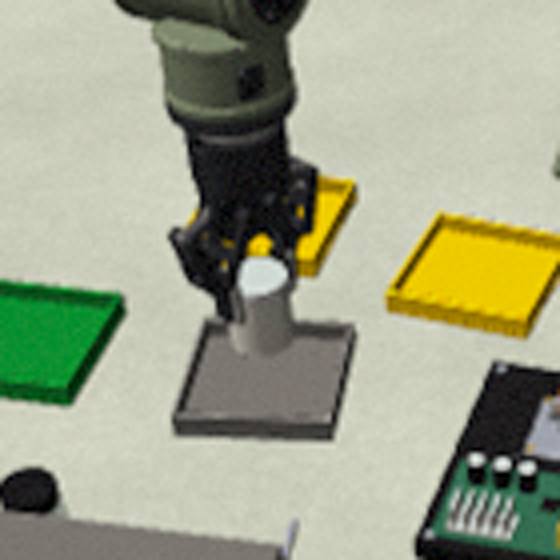

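The can hangs upright over the empty tray, with its rim at about crop (265,350). I'll lower it slowly; contact is expected at TCP z ≈ 35.6.

Request:
apply_moves(steps=[{"tx": 0,"ty": 0,"tz": 0.3,"ax": 0,"ay": 0,"az": 0},{"tx": 0,"ty": 0,"tz": 0.6,"ax": 0,"ay": 0,"az": 0},{"tx": 0,"ty": 0,"tz": 0.9,"ax": 0,"ay": 0,"az": 0},{"tx": 0,"ty": 0,"tz": 1.2,"ax": 0,"ay": 0,"az": 0},{"tx": 0,"ty": 0,"tz": 1.4,"ax": 0,"ay": 0,"az": 0},{"tx": 0,"ty": 0,"tz": 1.5,"ax": 0,"ay": 0,"az": 0},{"tx": 0,"ty": 0,"tz": 1.5,"ax": 0,"ay": 0,"az": 0},{"tx": 0,"ty": 0,"tz": 1.5,"ax": 0,"ay": 0,"az": 0}])

```text
t: 11.0
ee_pos: [479.9, -306.1, 40.0]
eef_rot: [179.9, -0.0, 60.7]
wrist_force: [-0.4, -0.2, -0.8]
grip_width: 0.584
```

Request:
apply_moves(steps=[{"tx": 0,"ty": 0,"tz": 0.05,"ax": 0,"ay": 0,"az": 0},{"tx": 0,"ty": 0,"tz": 0.08,"ax": 0,"ay": 0,"az": 0},{"tx": 0,"ty": 0,"tz": 0.08,"ax": 0,"ay": 0,"az": 0},{"tx": 0,"ty": 0,"tz": 0.08,"ax": 0,"ay": 0,"az": 0}])

```text
t: 11.33
ee_pos: [480.0, -306.1, 37.7]
eef_rot: [179.9, -0.0, 60.7]
wrist_force: [0.0, 0.4, -1.6]
grip_width: 0.59
```

Request:
apply_moves(steps=[{"tx": 0,"ty": 0,"tz": 0.04,"ax": 0,"ay": 0,"az": 0},{"tx": 0,"ty": 0,"tz": 0.06,"ax": 0,"ay": 0,"az": 0},{"tx": 0,"ty": 0,"tz": 0.06,"ax": 0,"ay": 0,"az": 0},{"tx": 0,"ty": 0,"tz": 0.06,"ax": 0,"ay": 0,"az": 0}])

```text
t: 11.67
ee_pos: [480.0, -306.1, 35.9]
eef_rot: [179.9, -0.0, 60.7]
wrist_force: [-0.5, 0.1, 0.0]
grip_width: 0.586
```

Request:
apply_moves(steps=[{"tx": 0,"ty": 0,"tz": 0.03,"ax": 0,"ay": 0,"az": 0},{"tx": 0,"ty": 0,"tz": 0.03,"ax": 0,"ay": 0,"az": 0},{"tx": 0,"ty": 0,"tz": 0.03,"ax": 0,"ay": 0,"az": 0}])

```text
t: 11.92
ee_pos: [480.0, -306.1, 35.7]
eef_rot: [179.9, 0.0, 60.7]
wrist_force: [-5.0, 2.9, 16.2]
grip_width: 0.586
```

Contact is felt at TCP z 35.7, as expected. I'll relieve the press and then open the fingers.

Request:
apply_moves(steps=[{"tx": 0,"ty": 0,"tz": 0,"ax": 0,"ay": 0,"az": 0},{"tx": 0,"ty": 0,"tz": 0,"ax": 0,"ay": 0,"az": 0},{"tx": 0,"ty": 0,"tz": 0,"ax": 0,"ay": 0,"az": 0}], newtons=20, hand=0)

```text
t: 12.17
ee_pos: [480.1, -306.2, 35.8]
eef_rot: [179.9, 0.0, 60.7]
wrist_force: [-1.7, 0.9, 5.3]
grip_width: 0.587
```

Request:
apply_moves(steps=[{"tx": 0,"ty": 0,"tz": 0,"ax": 0,"ay": 0,"az": 0},{"tx": 0,"ty": 0,"tz": 0,"ax": 0,"ay": 0,"az": 0},{"tx": 0,"ty": 0,"tz": 0,"ax": 0,"ay": 0,"az": 0},{"tx": 0,"ty": 0,"tz": 0,"ax": 0,"ay": 0,"az": 0},{"tx": 0,"ty": 0,"tz": 0,"ax": 0,"ay": 0,"az": 0},{"tx": 0,"ty": 0,"tz": 0,"ax": 0,"ay": 0,"az": 0},{"tx": 0,"ty": 0,"tz": 0,"ax": 0,"ay": 0,"az": 0},{"tx": 0,"ty": 0,"tz": 0,"ax": 0,"ay": 0,"az": 0}], hand=1)

```text
t: 12.83
ee_pos: [480.1, -306.2, 35.8]
eef_rot: [179.9, 0.0, 60.7]
wrist_force: [0.1, -0.1, -0.3]
grip_width: 1.001
```

Request:
apply_moves(steps=[{"tx": 0,"ty": 0,"tz": -0.3,"ax": 0,"ay": 0,"az": 0},{"tx": 0,"ty": 0,"tz": -0.8,"ax": 0,"ay": 0,"az": 0},{"tx": 0,"ty": 0,"tz": -1.4,"ax": 0,"ay": 0,"az": 0},{"tx": 0,"ty": 0,"tz": -2.0,"ax": 0,"ay": 0,"az": 0},{"tx": 0,"ty": 0,"tz": -2.6,"ax": 0,"ay": 0,"az": 0},{"tx": 0,"ty": 0,"tz": -3.2,"ax": 0,"ay": 0,"az": 0},{"tx": 0,"ty": 0,"tz": -3.8,"ax": 0,"ay": 0,"az": 0},{"tx": 0,"ty": 0,"tz": -4.4,"ax": 0,"ay": 0,"az": 0}])

```text
t: 13.5
ee_pos: [479.7, -306.0, 169.5]
eef_rot: [179.9, 0.0, 60.7]
wrist_force: [0.9, 0.5, -0.7]
grip_width: 1.0
```

```bash
python3 - <<'E'
from rig import telemetry,cams,r
import cv2,numpy as np
for i in range(4): s=cams.snapshot("scene")
w=cams.snapshot("top")
a=cv2.resize(s["pixels"][110:250,140:310],None,fx=4,fy=4,interpolation=cv2.INTER_CUBIC)
cv2.imwrite("pics/s6.png",a)
cv2.imwrite("pics/t6.png",cv2.resize(w["pixels"][130:240,210:380],None,fx=4.7,fy=4.7,interpolation=cv2.INTER_CUBIC))
t=telemetry.state();print(t["t"],t["wrist_force"],t["ee_pos"],t["grip_width"])
E
```

```text
13.75 [ 0.43536791 -0.29324321 -0.28316595] [ 479.65984213 -305.95089442  167.75524784] 0.9994323528589335
```

View pics/s6.png

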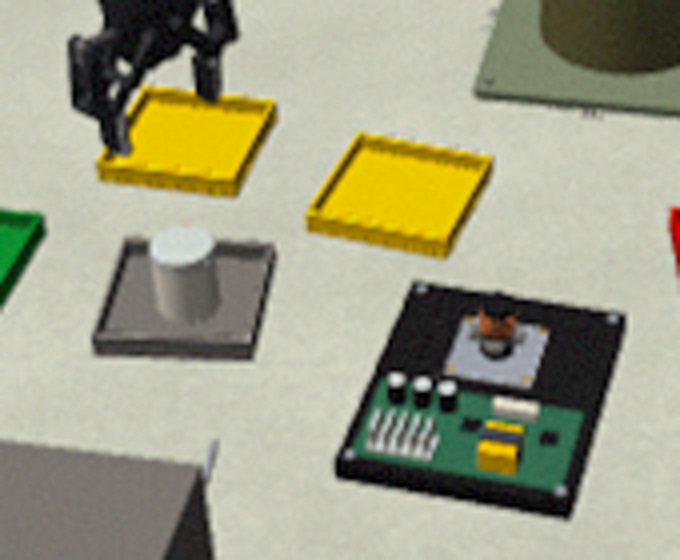

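View pics/t6.png

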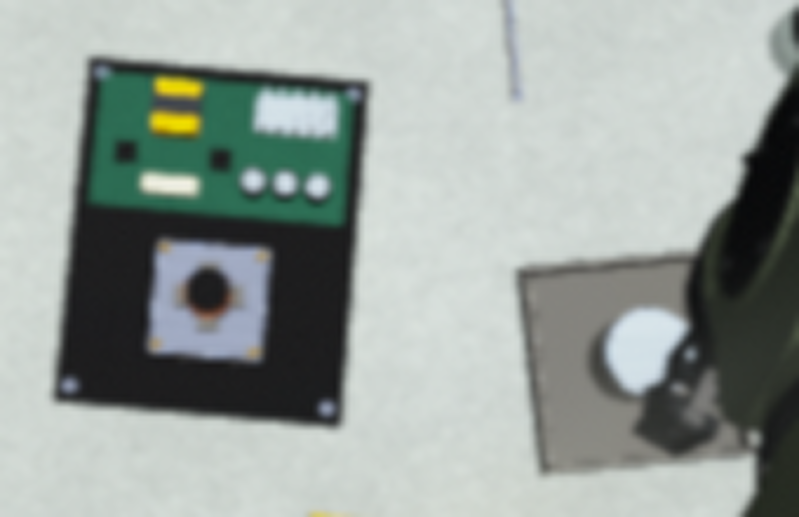

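The can stands upright in the middle of the empty tray, with its top at scene crop (183,245). The module is flat in its socket at top crop (208,300), and the gripper is clear of everything. I'm handing in.

```bash
python3 - <<'E'
from rig import r
print(r.finish_job())
E
```

```text
the job is handed in; nothing more can be done
None
```

The can now stands mouth down near the centre of the empty grey tray, and the module is still in its socket. I handed the job in at about 13.8 s of the 48 s allowed; the hand-in reports no verdict.

- **Unhooking:** I turned the can in 10° steps and tested each with a light lift. It was still hooked at 10°, 20° and 30° (about -7 to -8 N at the wrist) and came free at 40°. I turned 4° further to centre it, and it then lifted with only about its own weight on the wrist. The failed lifts raised the module only about 3 mm, within the socket.
- **Placing:** I lowered the can until it touched the tray floor at the expected height, with a brief press of 16 N. I eased that off before opening the fingers and backing straight up.
- **Last checks:** The scene camera shows the can upright in the tray and the module flat in its socket. The gripper is open and touching nothing. In the top view the arm partly hid the can, so its position rests on the scene view and the measured tool position. I did not re-check the squat can, screwdriver, phone, jar, spool or heat sink after the move; the arm was never near them. No check failed or disagreed.

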